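Heft two tins and stack the heavier at the bottom

TASK

Pack the two plain metal tins on the small wooden tray as one stack with the heavier at the bottom. They look the same, so first lift each clear of the trolley top to compare their weights; then stand the heavier one upright inside the tray, let go of it, and stack the lighter one squarely on top.

Things in the scene. Friction and masses are not known exactly. Their poses are not given: they have to be found in the camera images.
- tin_a: Plain round bare-metal tin, flat lid: 60 mm in diameter, 62 mm high, origin at the centre of its underside, z up. Starts upright on the trolley top (z = 0). Looks the same as the other tin, but one weighs 0.15 to 0.29 kg, the other 0.47 to 0.66 kg, and only lifting tells which stands where. A tealight 18 mm high stands on its robot side, 70 to 80 mm from its axis.
- tin_b: Plain round bare-metal tin, flat lid: 60 mm in diameter, 62 mm high, origin at the centre of its underside, z up. Starts upright on the trolley top (z = 0). Looks the same as the other tin, but one weighs 0.15 to 0.29 kg, the other 0.47 to 0.66 kg, and only lifting tells which stands where. A tealight 18 mm high stands on its robot side, 70 to 80 mm from its axis.
- tray: Shallow dark wooden tray, 150 mm along its x, 112 mm along its y, 20 mm high; floor 4 mm thick, walls 6 mm thick (inside 138 x 100 mm). Origin at the centre of its underside, z up. Loose, 0.5 kg, lying on the trolley top, turned up to 0.25 rad about z.

How it is judged:
On the way, in this order (a step that is already met when the one before it is completed fails the run):
1. the lighter tin has been lifted at least 15 mm clear to feel its weight, while the heavier one (it rests with over 3.7 N) is not yet in the tray (((height (world z) of tin_b above 0.015 m and horizontal distance between tin_a and tray above 0.07 m and contact force between tin_a and anything else above 3.7 N) or (height (world z) of tin_a above 0.015 m and horizontal distance between tin_b and tray above 0.07 m and contact force between tin_b and anything else above 3.7 N))), for 0.2 s.
2. the heavier tin stands upright on the tray floor, let go, with the lighter tin not in the tray (((z of tin_a in the frame of tray between -0.002 and 0.012 m and horizontal distance between tin_a and tray below 0.05 m and angle between tin_a's own z axis and vertical below 0.17 rad and linear speed of tin_a below 0.03 m/s and contact force between tin_a and tray above 3.7 N and contact force between tin_a and the fingers below 0.5 N and horizontal distance between tin_b and tray above 0.07 m) or (z of tin_b in the frame of tray between -0.002 and 0.012 m and horizontal distance between tin_b and tray below 0.05 m and angle between tin_b's own z axis and vertical below 0.17 rad and linear speed of tin_b below 0.03 m/s and contact force between tin_b and tray above 3.7 N and contact force between tin_b and the fingers below 0.5 N and horizontal distance between tin_a and tray above 0.07 m))), for 0.2 s.
At the end, for the whole second after the job is handed in: The heavier tin stands upright (within 10 degrees) flat on the tray floor, inside the walls; the lighter tin stands upright (within 10 degrees) on its lid, their axes within 20 mm of each other; both released and at rest (((z of tin_a in the frame of tray between -0.002 and 0.012 m and horizontal distance between tin_a and tray below 0.05 m and angle between each of tin_a, tin_b's own z axis and vertical below 0.17 rad and linear speed of each of tin_a, tin_b below 0.03 m/s and contact force between tin_b and tin_a below 3.7 N and horizontal distance between tin_b and tin_a below 0.02 m and z of tin_b in the frame of tin_a between 0.055 and 0.069 m) or (z of tin_b in the frame of tray between -0.002 and 0.012 m and horizontal distance between tin_b and tray below 0.05 m and angle between each of tin_b, tin_a's own z axis and vertical below 0.17 rad and linear speed of each of tin_b, tin_a below 0.03 m/s and contact force between tin_a and tin_b below 3.7 N and horizontal distance between tin_a and tin_b below 0.02 m and z of tin_a in the frame of tin_b between 0.055 and 0.069 m))); the robot touches nothing.
It also fails if it takes over 72 s, if anything falls off the work surface, if the arm or the gripper's body presses on something with over 40 N, if the wrist force passes 120 N, or if a joint passes its speed limit or range.

ROBOT

A 6-joint arm with a two-finger parallel gripper is mounted at the origin on a cart in front of the work surface, level with it; the furniture and walls round the work are solid. World frame = base frame: x ahead of the robot, y to its left, z up, the work surface at z = 0. Lengths are in m, angles in rad, forces in N, time in s.
With the tool pointing down it reaches from about 0.375 to 0.975 m from the base axis. Payload 3.8 kg.
Tool frame: the origin (TCP) lies at the very end of the fingers, on their centre line; the grasp point (between the pads) lies 19 mm behind it (r.grip_point_offset is the distance from the TCP to the grasp point, in m); z points along the fingers, y is the line along which they close (so a half turn about z gives the same grasp; the last joint's range is limited). The gripper opens to 85 mm and grips with 20 to 120 N. Pads are 22 mm wide; open, the fingers measure 114 mm over their backs; the gripper's body (76 mm by 85 mm) begins 54 mm behind the grasp point. The pads swing forward as they close: fully open they stand 13 mm farther back than shut.
Start: joints at [-1.17, 0.264, 1.604, -0, 1.274, -0.037], TCP at [0.286, -0.611, 0.231] pointing down, gripper open.
Joint ranges: [-2.63, 2.63], [-0.94, 2.18], [0.31, 2.57], [-1.31, 4.45], [0, 2.66], [-2.55, 2.55]. Speed limits (rad/s): [2.57, 2.57, 3.14, 3.14, 3.14, 3.14].

INTERFACE

Orientations are given as a unit quaternion [x, y, z, w].
In Python, from station import r, optics gives the robot as it stands (r), with the cameras (optics).
- The arm moves only by the shell command python3 jog.py 'ROWS'. ROWS is a JSON list of rows, 1 to 20 of them, each of 7 numbers: dx, dy, dz in m, then a rotation vector rx, ry, rz in rad, then the opening from 0.0 (shut) to 1.0 (fully open); each row shifts and turns the commanded pose from where the row before left it, along the tool's axes as they then stand; what a row does not reach is not made up. A row lasts 1/12 s, in which the tool goes at most 0.0417 m and 0.125 rad, less where a joint would pass 70% of its speed; a pose out of reach is approached as far as the arm can. The fingers move at their own pace and stop on an object; the grip force is fixed at half the most. Time passes only in rows, so rows that do not move let the fingers close. It prints the time, the measured TCP pose, the force, the opening and the grip force at its end.
- r.sense(): the state, without advancing time (a new reading comes with each control period).
- optics.snapshot(name): name is "scene" or "top" or "wrist"; returns a dict with "pixels" (480x640x3 uint8, red, green, blue), "range_z" (480x640 float32, m along the optical axis (not along the pixel's ray), 0 where there is no reading), "fx", "fy", "cx", "cy" (pixels), "R" (3x3) and "t" (3): a world point X has camera coordinates R X + t; the wrist camera has in their place "T_tool_cam" (4x4, takes a point from camera to tool coordinates, whose origin is the TCP and whose axes are the flange's). Camera axes: x right, y down, z forward; pixel columns grow to the right and rows downward; lengths in m; the calibration is good to about 2 mm. A picture is of the moment at which its call begins: read the wrist's pose just before it.
- r.finish_job(): hands the job in; it is judged then, once.
The state is a dict: "time": time; "joint_pos": joint angles; "joint_vel": joint speeds; "effort": joint torques, N m; "eef_pos": TCP position; "ee_rot": TCP orientation; "force": force on the tool from outside, world axes, zero at the start; "ft_torque": the same for the moment, N m; "opening": opening from 0.0 (shut) to 1.0 (fully open); "finger_force": force on a finger pad.
Only numpy, scipy, OpenCV 4.12 (cv2) and the standard library are available. Lean on these libraries where they do the work, as an engineer would, in place of code of your own. Each camera call takes 0.05 s, during which the arm holds its last target. There are 200 camera calls.

## Working session

There is one attempt and no reset: what is moved stays moved. The work goes in short steps, Python scripts to look and compute and a shell command to move; the robot and the scene stay as the last step left them, time stands still between calls to the robot, and variables do not carry over. Pictures are saved under pics/ and viewed, at most 10 in all, crops included, and the job is handed in when it is done.

```bash
ls; mkdir -p pics; python3 - <<'E'
from station import r, optics
import cv2,numpy as np
s=r.sense();print(s)
for n in("top","scene"):
    d=optics.snapshot(n);np.savez(f"pics/{n}0.npz",**d);cv2.imwrite(f"pics/{n}0.png",d["pixels"][...,::-1])
    print(d["fx"],d["cx"],d["R"],d["t"])
E
```

```text
jog.py
pics
station.py
{'time': 0.0, 'joint_pos': array([-1.16987687e+00,  2.64781911e-01,  1.60539301e+00,  8.93168176e-06,
        1.27371223e+00, -3.69130902e-02]), 'joint_vel': array([ 0.00015302, -0.00069821, -0.00025016, -0.00088539,  0.00013103,
       -0.00033452]), 'effort': array([ 9.24665692e-04, -5.15108299e+01, -3.67315507e+01,  2.88726305e-04,
        1.28388868e-02,  1.63816651e-05]), 'eef_pos': array([ 0.28588667, -0.61064554,  0.2299324 ]), 'ee_rot': array([ 9.76133020e-01,  2.17170465e-01, -2.03453188e-04, -1.12906875e-03]), 'force': array([0.24880548, 0.16429684, 0.31426803]), 'ft_torque': array([-0.01461139,  0.00795055, -0.00436235]), 'finger_force': 0.0, 'opening': 0.9962919315611029}
572.9855362201708 327.7794098646077 [[-0.00723784 -0.99976426 -0.02047019]
 [-0.98146364  0.01102286 -0.19133119]
 [ 0.19151173  0.01870592 -0.98131205]] [0.01529516 0.46220057 0.95904603]
437.851637518056 322.52345083929504 [[-0.86754789 -0.4973502  -0.00185281]
 [-0.23253602  0.40890934 -0.88245122]
 [ 0.43964492 -0.76513785 -0.47040027]] [0.40642785 0.16120917 0.65456691]
```

View pics/top0.png

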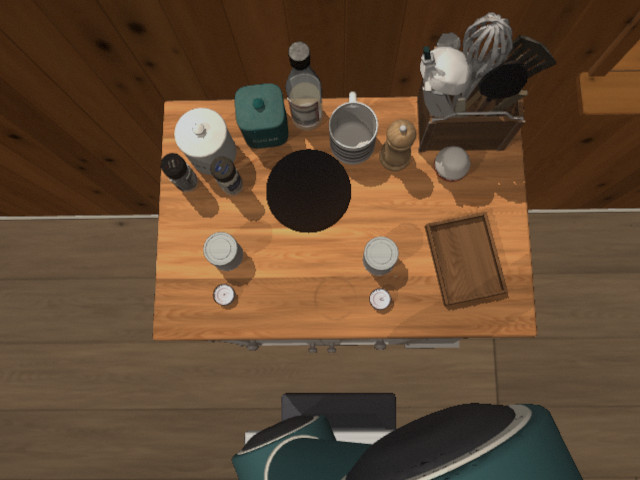

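View pics/scene0.png

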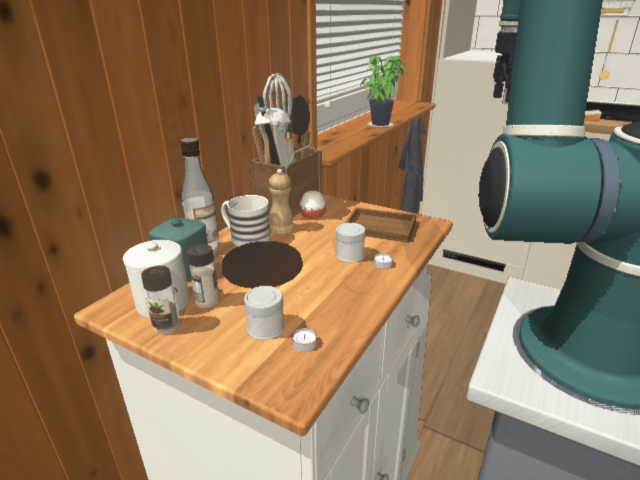

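The top view shows the tin lids at about (221,248) and (380,252), tealights at (225,295) and (380,299), and the tray with corners near (428,225), (486,214), (505,295) and (448,307). The scene view agrees. Next I measure positions from the lid contours on z=0.062 and the tray rim on z=0.02.

```bash
cat > h.py <<'E'
import numpy as np,cv2
from scipy.spatial.transform import Rotation as Ro
def cloud(d):
    v,u=np.mgrid[:480,:640];z=d["range_z"]
    P=np.stack([(u-d["cx"])/d["fx"]*z,(v-d["cy"])/d["fy"]*z,z],-1)
    W=(P-d["t"])@d["R"]; W[z==0]=np.nan
    return W
def ray(d,u,v,h):
    k=np.array([(u-d["cx"])/d["fx"],(v-d["cy"])/d["fy"],1])@d["R"];o=-d["t"]@d["R"]
    return o+k*(h-o[2])/k[2]
def blob(d,W,box,lo,hi):
    """mask of heights lo..hi inside pixel box -> circle centre by ray, cloud stats"""
    m=np.zeros((480,640),np.uint8);x0,y0,x1,y1=box
    m[y0:y1,x0:x1]=((W[y0:y1,x0:x1,2]>lo)&(W[y0:y1,x0:x1,2]<hi))
    c=max(cv2.findContours(m,cv2.RETR_EXTERNAL,cv2.CHAIN_APPROX_NONE)[0],key=cv2.contourArea)
    return m,c
def tool(s,target):
    """world displacement in tool axes, yaw of tool y axis"""
    R=Ro.from_quat(s["ee_rot"]);y=R.apply([0,1,0])
    return R.inv().apply(np.array(target)-s["eef_pos"]).round(4),np.arctan2(y[1],y[0]).round(4),R.apply([0,0,1]).round(3)
E
python3 - <<'E'
from h import *
from station import r, optics
d=dict(np.load("pics/top0.npz"));W=cloud(d)
for n,b,lo,hi,h in(("L",(195,220,250,275),.054,.075,.062),("R",(355,225,405,280),.054,.075,.062),("tlL",(210,282,240,310),.01,.03,.018),("tlR",(365,285,395,315),.01,.03,.018)):
    m,c=blob(d,W,b,lo,hi);(u,v),rad=cv2.minEnclosingCircle(c)
    M=cv2.moments(c);u,v=M["m10"]/M["m00"],M["m01"]/M["m00"]
    print(n,u,v,"dia",2*rad*np.median(W[m>0][:,2]*0+d["range_z"][m>0])/d["fx"],ray(d,u,v,h).round(4),"med z",np.median(W[m>0],0).round(4))
m,c=blob(d,W,(415,205,520,315),.012,.03);q=cv2.minAreaRect(np.float32([ray(d,*p[0],.02)[:2] for p in c]));print("tray",q)
for n,b in(("top",0),):
    for y in np.arange(-.4,.45,.1): pass
print("table edge",ray(d,155,340,0),ray(d,535,340,0),ray(d,525,98,0))
for y,x,k in((205,135,'canister'),(226,176,'shaker'),(355,130,'mug'),(396,145,'grinder'),(452,163,'ball')): 
    print(k)
for (u0,v0,u1,v1) in((165,100,245,200),(240,80,290,150),(330,95,380,165),(380,115,415,170),(435,145,472,182),(285,40,325,130),(418,40,525,150),(265,150,352,232)):
    w=W[v0:v1,u0:u1].reshape(-1,3);w=w[w[:,2]>.03]
    print((u0,v0),len(w) and (w.min(0).round(3),w.max(0).round(3)))
s=r.sense();print(tool(s,s["eef_pos"]))
w=W[...,2];print("tallest between rows 200-330:",np.nanmax(w[215:330,155:535]))
E
```

```text
L 220.12938967136148 249.09671361502345 dia 0.060052002320993475 [0.4612 0.1968 0.062 ] med z [0.4611 0.1969 0.0615]
R 380.4316239316239 253.55834262355998 dia 0.059903021886500644 [ 0.4503 -0.0796  0.062 ] med z [ 0.4501 -0.0795  0.0617]
tlL 223.09828393135726 294.56630265210606 dia 0.03870205212139758 [0.3874 0.1984 0.018 ] med z [0.3875 0.1992 0.0118]
tlR 379.6437360178971 299.1230425055928 dia 0.038338302868864096 [ 0.3766 -0.0794  0.018 ] med z [ 0.3774 -0.0802  0.0117]
tray ((0.44887444376945496, -0.23356586694717407), (0.15040035545825958, 0.11345956474542618), 11.452620506286621)
table edge [0.30910494 0.32199353 0.        ] [ 0.30373392 -0.35247813  0.        ] [ 0.76196298 -0.36826452  0.        ]
canister
shaker
mug
grinder
ball
(165, 100) (array([0.573, 0.154, 0.03 ]), array([0.725, 0.292, 0.122]))
(240, 80) (array([0.664, 0.071, 0.03 ]), array([0.784, 0.175, 0.159]))
(330, 95) (array([ 0.63 , -0.077,  0.03 ]), array([0.736, 0.006, 0.094]))
(380, 115) (array([ 0.618, -0.14 ,  0.03 ]), array([ 0.668, -0.087,  0.149]))
(435, 145) (array([ 0.59 , -0.253,  0.03 ]), array([ 0.658, -0.184,  0.068]))
(285, 40) (array([0.686, 0.012, 0.031]), array([0.784, 0.089, 0.241]))
(418, 40) (array([ 0.637, -0.337,  0.03 ]), array([ 0.784, -0.13 ,  0.311]))
(265, 150) (array([ 0.63 , -0.032,  0.031]), array([0.651, 0.   , 0.082]))
(array([0., 0., 0.]), np.float64(-1.133), array([-0.001,  0.002, -1.   ]))
tallest between rows 200-330: 0.0681122912261866
```

```bash
python3 jog.py '[[0,0,0,0,0,0.11,1],[0,0,0,0,0,0.11,1],[0,0,0,0,0,0.11,1],[0,0,0,0,0,0.108,1],[0.0103,-0.033,0.004,0,0,0,1],[0.0103,-0.033,0.004,0,0,0,1],[0.0103,-0.033,0.004,0,0,0,1],[0.0103,-0.033,0.004,0,0,0,1],[0.0103,-0.033,0.004,0,0,0,1],[0.0103,-0.033,0.004,0,0,0,1],[0.0103,-0.033,0.004,0,0,0,1],[0.0103,-0.033,0.004,0,0,0,1],[0.0103,-0.033,0.004,0,0,0,1],[0.0103,-0.033,0.004,0,0,0,1],[0.0103,-0.033,0.004,0,0,0,1],[0.0103,-0.033,0.004,0,0,0,1],[0.0103,-0.033,0.004,0,0,0,1],[0.0103,-0.033,0.004,0,0,0,1],[0.0103,-0.033,0.004,0,0,0,1],[0.0103,-0.033,0.004,0,0,0,1]]'
python3 - <<'E'
from h import *
from station import r, optics
s=r.sense();print(s["eef_pos"],tool(s,[.4503,-.0796,.16]),s["joint_pos"],s["force"])
d=optics.snapshot("wrist");cv2.imwrite("pics/w1.png",d["pixels"][...,::-1]);print(d["T_tool_cam"],d["fx"],d["cx"],d["cy"])
E
```

```text
time: 1.77
eef_pos: [0.4508, -0.0816, 0.1668]
ee_rot: [1.0, -0.0, -0.0, -0.0]
force: [1.0, -0.9, 0.8]
opening: 0.999
finger_force: 0.0
[ 0.45084701 -0.08160955  0.16684027] (array([-0.0005, -0.002 ,  0.0068]), np.float64(-1.5711), array([-0.,  0., -1.])) [-2.33431991e-01 -1.01880367e-01  2.12084483e+00 -2.30543319e-05
  1.12293666e+00  1.33767927e+00] [ 1.04762723 -0.92511445  0.753425  ]
[[ 3.38237033e-04 -9.63737068e-01 -2.66853422e-01  6.74939381e-02]
 [ 9.99999234e-01  6.43695702e-04 -1.05719699e-03 -1.38234524e-03]
 [ 1.19063233e-03 -2.66852860e-01  9.63736548e-01 -1.43668272e-01]
 [ 0.00000000e+00  0.00000000e+00  0.00000000e+00  1.00000000e+00]] 368.0207429998325 317.13927771751554 241.18240947206078
```

View pics/w1.png

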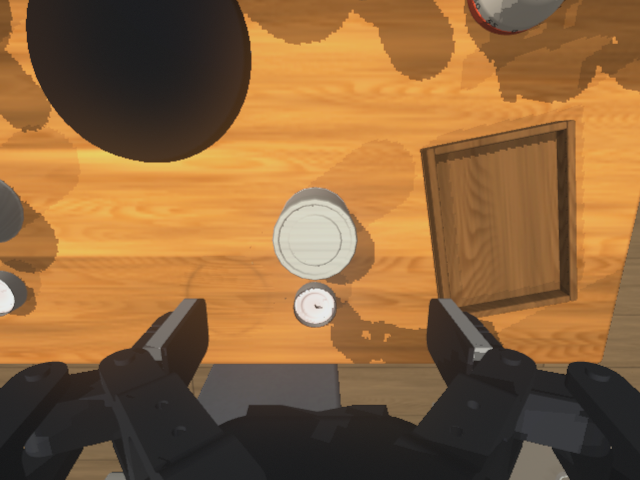

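The lid at (315,238) casts to about (0.452,-0.078), which agrees with the top view. The tealight sits clear of the finger line at (315,305). Descending and gripping.

```bash
python3 jog.py '[[0,-0.0026,0.02,0,0,0,1],[0,0,0.03,0,0,0,1],[0,0,0.03,0,0,0,1],[0,0,0.03,0,0,0,1],[0,0,0.019,0,0,0,1],[0,0,0.01,0,0,0,1],[0,0,0,0,0,0,1],[0,0,0,0,0,0,0],[0,0,0,0,0,0,0],[0,0,0,0,0,0,0],[0,0,0,0,0,0,0],[0,0,0,0,0,0,0],[0,0,0,0,0,0,0],[0,0,0,0,0,0,0]]'
```

```text
time: 2.98
eef_pos: [0.4532, -0.0813, 0.0303]
ee_rot: [1.0, -0.0, 0.002, 0.001]
force: [-0.7, -0.8, 7.3]
opening: 0.684
finger_force: 64.9
```

```bash
python3 jog.py '[[0,0,-0.01,0,0,0,0],[0,0,-0.015,0,0,0,0],[0,0,-0.015,0,0,0,0],[0,0,0,0,0,0,0],[0,0,0,0,0,0,0],[0,0,0,0,0,0,0],[0,0,0,0,0,0,0],[0,0,0,0,0,0,0],[0,0,0,0,0,0,0]]'
python3 -c "
from station import r, optics
print(r.sense()['force'],r.sense()['ft_torque'],r.sense()['effort'])"
```

```text
time: 3.73
eef_pos: [0.4503, -0.0806, 0.0674]
ee_rot: [1.0, -0.0, -0.001, -0.0]
force: [0.5, -0.6, -2.3]
opening: 0.689
finger_force: 65.0
[ 0.50894853 -0.55480441 -2.31515456] [ 0.02096411  0.02541937 -0.01414834] [ 3.27535505e-03 -3.27774274e+01 -3.14248967e+01 -6.44773154e-04
  1.76145765e-02 -4.19260743e-05]
```

It reads about 2.3–2.8 N, so the right tin is probably the light one. I set it back and weigh the other.

```bash
python3 jog.py '[[0,0,0.015,0,0,0,0],[0,0,0.012,0,0,0,0],[0,0,0.006,0,0,0,0],[0,0,0.004,0,0,0,0],[0,0,0.002,0,0,0,0],[0,0,0,0,0,0,0],[0,0,0,0,0,0,1],[0,0,0,0,0,0,1],[0,0,0,0,0,0,1],[0,0,0,0,0,0,1],[0,0,0,0,0,0,1],[0,0,0,0,0,0,1]]'
```

```text
time: 4.73
eef_pos: [0.4511, -0.0808, 0.0293]
ee_rot: [1.0, -0.0, 0.0, 0.0]
force: [0.4, 0.2, 0.5]
opening: 1.0
finger_force: 0.0
```

```bash
python3 jog.py '[[0,0,-0.02,0,0,0,1],[0,0,-0.037,0,0,0,1],[0,0,-0.037,0,0,0,1],[0,0,-0.037,0,0,0,1],[0.0015,-0.0308,0,0,0,0,1],[0.0015,-0.0308,0,0,0,0,1],[0.0015,-0.0308,0,0,0,0,1],[0.0015,-0.0308,0,0,0,0,1],[0.0015,-0.0308,0,0,0,0,1],[0.0015,-0.0308,0,0,0,0,1],[0.0015,-0.0308,0,0,0,0,1],[0,-0.0308,0,0,0,0,1],[0,-0.0308,0,0,0,0,1],[0,0,0,0,0,0,1],[0,0,0,0,0,0,1]]'
cat >> h.py <<'E'
def wristlid(r,h,lo,hi,near=None):
    """lid/blob centre nearest tool axis, world, from wrist range + ray on z=h"""
    s=r.sense();d=optics.snapshot("wrist");T=d["T_tool_cam"];R=Ro.from_quat(s["ee_rot"]).as_matrix()
    Rw=R@T[:3,:3];o=R@T[:3,3]+s["eef_pos"]
    e=dict(d,R=Rw.T,t=-Rw.T@o);W=cloud(e)
    near=s["eef_pos"] if near is None else near
    with np.errstate(invalid="ignore"):
        m=((W[...,2]>lo)&(W[...,2]<hi)&(np.hypot(W[...,0]-near[0],W[...,1]-near[1])<.06)).astype(np.uint8)
    c=max(cv2.findContours(m,cv2.RETR_EXTERNAL,cv2.CHAIN_APPROX_NONE)[0],key=cv2.contourArea)
    P=np.float32([ray(e,*p[0],h)[:2] for p in c]);(x,y),rad=cv2.minEnclosingCircle(P)
    return s,e,W,np.array([x,y]).round(4),2*rad,np.nanmedian(W[m>0][:,2])
E
python3 - <<'E'
from h import *
from station import r, optics
s,e,W,c,dia,z=wristlid(r,.062,.055,.07)
print(s["eef_pos"],s["force"],c,dia,z,tool(s,[*c,.028]))
d=optics.snapshot("top");W=cloud(d);m,c=blob(d,W,(355,225,405,280),.054,.075);M=cv2.moments(c);print("R now",ray(d,M["m10"]/M["m00"],M["m01"]/M["m00"],.062))
E
```

```text
time: 5.98
eef_pos: [0.4614, 0.1977, 0.1601]
ee_rot: [1.0, 0.002, -0.0, 0.0]
force: [-1.1, 0.2, -0.1]
opening: 1.001
finger_force: 0.0
[0.4613641  0.19768176 0.16009322] [-1.14648436  0.16867125 -0.13855129] [0.4622 0.1994] 0.06070786714553833 0.0627071441243707 (array([ 0.0009, -0.0018,  0.1321]), np.float64(-1.5677), array([-0., -0., -1.]))
R now [ 0.4486715  -0.08056743  0.062     ]
```

```bash
python3 jog.py '[[0,0,0.03,0,0,0,1],[0,0,0.035,0,0,0,1],[0,0,0.03,0,0,0,1],[0,0,0.025,0,0,0,1],[0,0,0.01,0,0,0,1],[0,0,0,0,0,0,1],[0,0,0,0,0,0,0],[0,0,0,0,0,0,0],[0,0,0,0,0,0,0],[0,0,0,0,0,0,0],[0,0,0,0,0,0,0],[0,0,0,0,0,0,0],[0,0,0,0,0,0,0]]' && python3 jog.py '[[0,0,-0.01,0,0,0,0],[0,0,-0.015,0,0,0,0],[0,0,-0.015,0,0,0,0],[0,0,0,0,0,0,0],[0,0,0,0,0,0,0],[0,0,0,0,0,0,0],[0,0,0,0,0,0,0],[0,0,0,0,0,0,0],[0,0,0,0,0,0,0]]'
```

```text
time: 7.17
eef_pos: [0.464, 0.1971, 0.0329]
ee_rot: [1.0, -0.0, 0.002, -0.001]
force: [-0.3, -1.5, 7.2]
opening: 0.689
finger_force: 66.0
time: 7.92
eef_pos: [0.4608, 0.1961, 0.0693]
ee_rot: [1.0, -0.0, -0.001, 0.0]
force: [0.1, 0.2, -5.1]
opening: 0.683
finger_force: 66.3
```

The left tin reads 5.1 N, so it is the heavy one. I carry it to the tray.

```bash
python3 jog.py '[[0,0,-0.03,0,0,0,0],[0,0,-0.03,0,0,0,0],[0,0,-0.03,0,0,0,0],[0,0.02,0,0,0,0,0],[-0.001,0.0315,0,0,0,0,0],[-0.001,0.0315,0,0,0,0,0],[-0.001,0.0315,0,0,0,0,0],[-0.001,0.0315,0,0,0,0,0],[-0.001,0.0315,0,0,0,0,0],[-0.001,0.0315,0,0,0,0,0],[-0.001,0.0315,0,0,0,0,0],[-0.001,0.0315,0,0,0,0,0],[-0.001,0.0315,0,0,0,0,0],[-0.001,0.0315,0,0,0,0,0],[-0.001,0.0315,0,0,0,0,0],[-0.001,0.0315,0,0,0,0,0],[0,0.03,0,0,0,0,0],[0,0,0,0,0,0,0],[0,0,0,0,0,0,0]]'
python3 - <<'E'
from h import *
from station import r, optics
s=r.sense();print(tool(s,[.4489,-.2336,.032]),s["joint_pos"])
d=optics.snapshot("top");cv2.imwrite("pics/t2.png",d["pixels"][190:330,340:540,::-1].repeat(3,0).repeat(3,1))
E
```

```text
time: 9.5
eef_pos: [0.4491, -0.233, 0.1597]
ee_rot: [1.0, -0.002, -0.0, -0.0]
force: [-0.4, 0.2, -5.7]
opening: 0.681
finger_force: 68.8
(array([-1.000e-04,  7.000e-04,  1.277e-01]), np.float64(-1.5743), array([-0.001,  0.001, -1.   ])) [-5.27838309e-01  1.65530325e-03  2.03652476e+00  1.25867134e-04
  1.10438745e+00  1.04638078e+00]
```

View pics/t2.png

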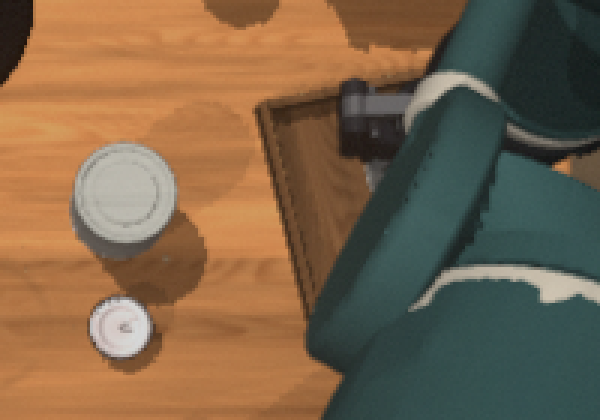

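The gripper with the tin is over the tray centre, and the other tin stands undisturbed at crop (125,192). Lowering.

```bash
python3 jog.py '[[0,0,0.02,0,0,0,0],[0,0,0.03,0,0,0,0],[0,0,0.03,0,0,0,0],[0,0,0.022,0,0,0,0],[0,0,0.01,0,0,0,0],[0,0,0.004,0,0,0,0],[0,0,0.003,0,0,0,0],[0,0,0.002,0,0,0,0],[0,0,0.002,0,0,0,0],[0,0,0,0,0,0,0],[0,0,0,0,0,0,0],[0,0,0,0,0,0,0]]'
```

```text
time: 10.55
eef_pos: [0.4502, -0.2319, 0.0381]
ee_rot: [1.0, -0.0, 0.001, 0.0]
force: [-0.1, 0.2, -6.0]
opening: 0.683
finger_force: 68.7
```

```bash
python3 jog.py '[[0,0,0.001,0,0,0,0],[0,0,0.001,0,0,0,0],[0,0,0.001,0,0,0,0],[0,0,0.001,0,0,0,0],[0,0,0,0,0,0,0],[0,0,0,0,0,0,0]]'
```

```text
time: 11.05
eef_pos: [0.4501, -0.2321, 0.0368]
ee_rot: [1.0, -0.0, 0.0, 0.0]
force: [-9.8, 4.1, 20.8]
opening: 0.684
finger_force: 71.8
```

```bash
python3 jog.py '[[0,0,-0.001,0,0,0,0],[0,0,-0.001,0,0,0,0],[0,0,0,0,0,0,0],[0,0,0,0,0,0,1],[0,0,0,0,0,0,1],[0,0,0,0,0,0,1],[0,0,0,0,0,0,1],[0,0,0,0,0,0,1],[0,0,0,0,0,0,1],[0,0,0,0,0,0,1],[0,0,0,0,0,0,1]]' && python3 jog.py '[[0,0,-0.02,0,0,0,1],[0,0,-0.037,0,0,0,1],[0,0,-0.037,0,0,0,1],[0,0,-0.037,0,0,0,1],[0,0,-0.02,0,0,0,1],[0,0,0,0,0,0,1],[0,0,0,0,0,0,1]]'
python3 - <<'E'
from h import *
from station import r, optics
s,e,W,c,dia,z=wristlid(r,.066,.058,.075)
print(s["eef_pos"],c,dia,z,s["joint_pos"][5])
cv2.imwrite("pics/w2.png",e["pixels"][...,::-1]);np.savez("pics/w2.npz",**e)
E
```

```text
time: 11.97
eef_pos: [0.4495, -0.2316, 0.0352]
ee_rot: [1.0, -0.0, -0.0, -0.0]
force: [0.8, -0.1, 0.5]
opening: 0.996
finger_force: 0.0
time: 12.55
eef_pos: [0.4506, -0.2322, 0.1882]
ee_rot: [1.0, -0.0, 0.002, 0.001]
force: [0.0, 0.1, 0.0]
opening: 1.001
finger_force: 0.0
[ 0.45063985 -0.23222032  0.18815522] [ 0.4488 -0.2307] 0.06050918623805046 0.06672799576915611 1.0461008585150735
```

View pics/w2.png

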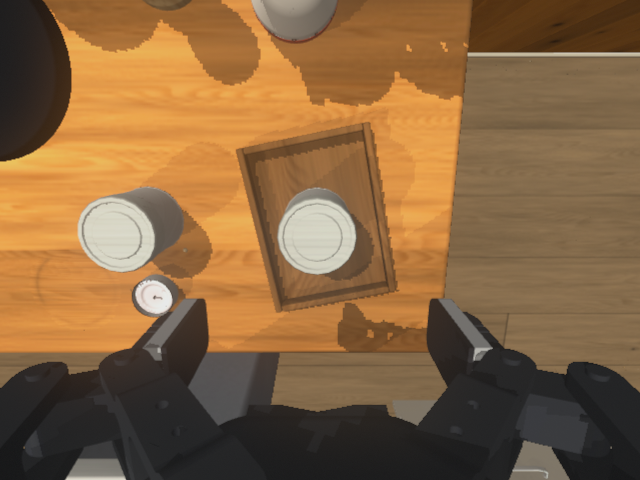

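The heavy tin stands upright at the middle of the tray, with its lid at (317,233) and z=0.067. The light tin is at (117,233). Going to fetch it.

```bash
python3 jog.py '[[0,-0.02,0,0,0,0,1],[0,-0.033,0,0,0,0,1],[0,-0.033,0,0,0,0,1],[0,-0.033,0,0,0,0,1],[0,-0.033,0,0,0,0,1],[0,0,0.03,0,0,0,1],[0,0,0,0,0,0,1],[0,0,0,0,0,0,1]]'
python3 - <<'E'
from h import *
from station import r, optics
s,e,W,c,dia,z=wristlid(r,.062,.055,.07)
print(c,dia,z,tool(s,[*c,.028]))
E
```

```text
time: 13.27
eef_pos: [0.4464, -0.0786, 0.153]
ee_rot: [1.0, 0.001, -0.004, -0.001]
force: [0.5, 0.2, 0.3]
opening: 0.999
finger_force: 0.0
[ 0.4494 -0.0794] 0.06060411408543587 0.06269780551846889 (array([0.0039, 0.0009, 0.1249]), np.float64(-1.5698), array([-0.008,  0.001, -1.   ]))
```

```bash
python3 jog.py '[[0,0,0,0,0,0,1],[0,0,0.03,0,0,0,1],[0,0,0.035,0,0,0,1],[0,0,0.03,0,0,0,1],[0,0,0.02,0,0,0,1],[0,0,0.008,0,0,0,1],[0,0,0,0,0,0,1],[0,0,0,0,0,0,1]]'
python3 jog.py '[[0,0,0,0,0,0,0],[0,0,0,0,0,0,0],[0,0,0,0,0,0,0],[0,0,0,0,0,0,0],[0,0,0,0,0,0,0],[0,0,0,0,0,0,0],[0,0,0,0,0,0,0]]' && python3 jog.py '[[0,0,-0.02,0,0,0,0],[0,0,-0.03,0,0,0,0],[0,0,-0.035,0,0,0,0],[0,0,-0.035,0,0,0,0],[0,0,-0.02,0,0,0,0],[0,0,0,0,0,0,0],[0,0,0,0,0,0,0],[0,0,0,0,0,0,0],[0,0,0,0,0,0,0]]'
```

```text
time: 13.98
eef_pos: [0.4505, -0.0804, 0.0342]
ee_rot: [1.0, -0.001, 0.0, 0.0]
force: [0.7, -0.6, 0.8]
opening: 0.998
finger_force: 0.0
time: 14.57
eef_pos: [0.4518, -0.0802, 0.0356]
ee_rot: [1.0, -0.0, 0.002, 0.001]
force: [0.1, 0.1, 5.2]
opening: 0.688
finger_force: 64.8
time: 15.32
eef_pos: [0.4478, -0.0791, 0.1711]
ee_rot: [1.0, -0.0, -0.002, -0.0]
force: [0.3, -0.3, -1.4]
opening: 0.678
finger_force: 65.3
```

```bash
python3 jog.py '[[0,0.015,0,0,0,0,0],[0,0.025,0,0,0,0,0],[0,0.03,0,0,0,0,0],[0,0.03,0,0,0,0,0],[0,0.03,0,0,0,0,0],[0,0.0215,0,0,0,0,0],[0,0,0,0,0,0,0],[0,0,0,0,0,0,0],[0,0,0,0,0,0,0],[0,0,0,0,0,0,0]]'
python3 - <<'E'
from h import *
from station import r, optics
s=r.sense();print(tool(s,[.450,-.2315,.1016]))
d=optics.snapshot("scene");cv2.imwrite("pics/s3.png",d["pixels"][130:290,290:470,::-1].repeat(3,0).repeat(3,1))
E
```

```text
time: 16.15
eef_pos: [0.4488, -0.2298, 0.172]
ee_rot: [1.0, 0.0, -0.001, -0.001]
force: [0.5, 0.7, -3.4]
opening: 0.68
finger_force: 65.6
(array([0.0013, 0.0018, 0.0704]), np.float64(-1.5703), array([-0.002,  0.002, -1.   ]))
```

View pics/s3.png

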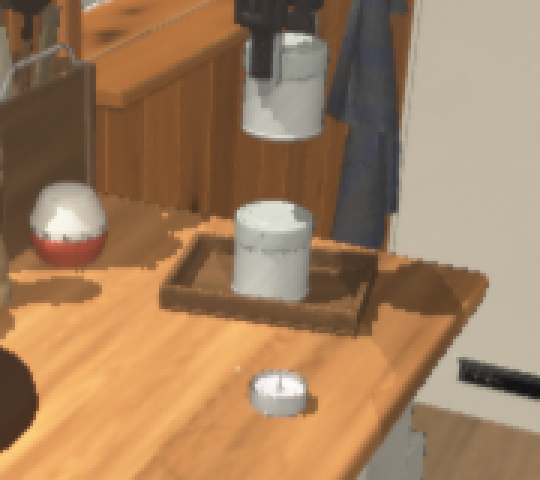

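The held tin hangs upright over the tray tin: its base is at crop x≈284 and the lower lid at ≈273. I check that offset by projection.

```bash
python3 - <<'E'
from h import *
from station import r, optics
d=optics.snapshot("scene")
def pr(X):
    p=d["R"]@np.array(X)+d["t"];return ((d["fx"]*p[0]/p[2]+d["cx"]-290)*3).round(1),((d["fy"]*p[1]/p[2]+d["cy"]-130)*3).round(1)
print(pr([.4488,-.2307,.004]),pr([.4488,-.2307,.066]),pr([.4488,-.2307,.135]),pr([.4488,-.2307,.197]))
W=cloud(d);g=W[130:290,360:410]
for lo,hi in((.03,.055),(.145,.165)):
    m=(g[...,2]>lo)&(g[...,2]<hi)&(abs(g[...,0]-.449)<.05)&(abs(g[...,1]+.23)<.05);p=g[m][:,:2]
    A=np.c_[2*p,np.ones(len(p))];x=np.linalg.lstsq(A,(p**2).sum(1),rcond=None)[0];print(len(p),x[:2],np.sqrt(x[2]+x[:2]@x[:2]))
E
```

```text
(np.float64(266.2), np.float64(288.7)) (np.float64(271.0), np.float64(215.1)) (np.float64(276.7), np.float64(128.0)) (np.float64(282.1), np.float64(44.5))
254 [ 0.44691563 -0.23024483] 0.02789462587805199
250 [ 0.44491992 -0.22739769] 0.02750069270211919
```

Both measurements agree on a correction of about +2 mm in tool x and +2.3 mm in tool y.

```bash
python3 jog.py '[[0.0017,0.0023,0.01,0,0,0,0],[0,0,0.02,0,0,0,0],[0,0,0.02,0,0,0,0],[0,0,0.01,0,0,0,0],[0,0,0.005,0,0,0,0],[0,0,0.002,0,0,0,0],[0,0,0,0,0,0,0],[0,0,0,0,0,0,0]]'
```

```text
time: 16.92
eef_pos: [0.452, -0.2337, 0.1071]
ee_rot: [1.0, -0.0, 0.001, 0.0]
force: [-0.1, 0.6, -2.1]
opening: 0.686
finger_force: 65.6
```

```bash
python3 jog.py '[[-0.001,-0.0015,0.001,0,0,0,0],[0,0,0.001,0,0,0,0],[0,0,0.001,0,0,0,0],[0,0,0.001,0,0,0,0],[0,0,0,0,0,0,0],[0,0,0,0,0,0,0]]'
```

```text
time: 17.42
eef_pos: [0.4502, -0.2319, 0.1023]
ee_rot: [1.0, -0.0, -0.0, -0.0]
force: [-0.9, -0.3, -1.4]
opening: 0.68
finger_force: 65.6
```

```bash
python3 jog.py '[[0,0,0.0007,0,0,0,0],[0,0,0.0007,0,0,0,0],[0,0,0,0,0,0,0],[0,0,0,0,0,0,0],[0,0,0,0,0,0,0]]'
```

```text
time: 17.83
eef_pos: [0.4505, -0.2321, 0.1017]
ee_rot: [1.0, -0.0, 0.0, 0.0]
force: [-2.9, 1.3, 6.7]
opening: 0.684
finger_force: 66.4
```

Light contact. Releasing and rising straight up.

```bash
python3 jog.py '[[0,0,0,0,0,0,1],[0,0,0,0,0,0,1],[0,0,0,0,0,0,1],[0,0,0,0,0,0,1],[0,0,0,0,0,0,1],[0,0,0,0,0,0,1],[0,0,0,0,0,0,1],[0,0,0,0,0,0,1],[0,0,-0.015,0,0,0,1],[0,0,-0.03,0,0,0,1],[0,0,-0.03,0,0,0,1],[0,0,-0.03,0,0,0,1],[0,0,-0.02,0,0,0,1],[0,0,0,0,0,0,1],[0,0,0,0,0,0,1],[0,0,0,0,0,0,1]]'
python3 - <<'E'
from h import *
from station import r, optics
s,e,W,c,dia,z=wristlid(r,.128,.12,.136);print("upper lid",c,dia,z)
d=optics.snapshot("scene");cv2.imwrite("pics/s4.png",d["pixels"][130:290,290:470,::-1].repeat(3,0).repeat(3,1))
g=cloud(d)[130:290,360:410]
for lo,hi in((.03,.055),(.08,.115)):
    m=(g[...,2]>lo)&(g[...,2]<hi)&(abs(g[...,0]-.449)<.05)&(abs(g[...,1]+.23)<.05);p=g[m][:,:2]
    A=np.c_[2*p,np.ones(len(p))];x=np.linalg.lstsq(A,(p**2).sum(1),rcond=None)[0];print(len(p),x[:2])
E
```

```text
time: 19.17
eef_pos: [0.4497, -0.2316, 0.2249]
ee_rot: [1.0, -0.0, -0.001, -0.0]
force: [-0.9, -0.7, -0.2]
opening: 0.998
finger_force: 0.0
upper lid [ 0.4485 -0.2306] 0.06087272986769676 0.12874283266863562
252 [ 0.44715478 -0.2304532 ]
378 [ 0.44654718 -0.23024979]
```

View pics/s4.png

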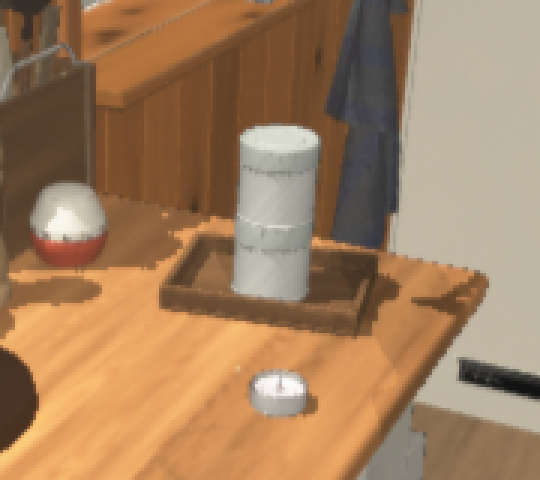

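The tins stand squarely stacked in the tray (lids at crop (280,138) and (273,225)), with axes under 1 mm apart and the gripper clear.

```bash
python3 -c "
from station import r, optics
print(r.finish_job())"
```

```text
the job is handed in; nothing more can be done
None
```

I handed in the job at about 19 s with the heavier tin (the left one, about 5 N when lifted) upright in the tray and the lighter one (about 2 N) on top; the last camera check put their axes within 1 mm, with the gripper clear, but the hand-in gave no verdict.

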